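# Stack two optics on their cure carriers

### The job

Set up two optics for the UV curing oven. First build the one on the blue carrier, centred on its ring mark, from the bottom up: black barrel, amber filter, steel clamp weight (knob up). Only when that stack is complete, finish the one on the yellow carrier: white housing, then green filter; each piece is to sit flat and centred on the one below, and the glue bottle, dose meter and red parts cup are to be left where they are.

Things in the scene. Friction and masses are not known exactly. Their poses are not given: they have to be found in the camera images.
- blue_carrier_top (a point): centre of the top face of the blue cure carrier: a square blue plate 86 x 86 mm, 10 mm thick, fixed to the bench, with a white ring mark 60 mm across at its centre; z up
- yellow_carrier_top (a point): centre of the top face of the yellow cure carrier: a square yellow plate 86 x 86 mm, 10 mm thick, fixed to the bench, with a dark ring mark 60 mm across at its centre; z up
- black_barrel_mid (a point): centre (half-way up) of the black barrel: a loose upright black plastic tube, 50 mm outside diameter, 32 mm bore, 45 mm high, about 90 g; z along its axis, up
- white_housing_mid (a point): centre (half-way up) of the white housing: a loose upright white plastic tube, 50 mm outside diameter, 32 mm bore, 30 mm high, about 60 g; z along its axis, up
- amber_filter_mid (a point): centre (half-way up) of the amber filter: a loose flat solid amber (orange) disc, 54 mm diameter, 14 mm thick, about 35 g; z along its axis, up
- green_filter_mid (a point): centre (half-way up) of the green filter: a loose flat solid green disc, 54 mm diameter, 14 mm thick, about 35 g; z along its axis, up
- clamp_weight_mid (a point): centre (half-way up) of the steel clamp weight, about 320 g, 40 mm high: a round foot 50 mm diameter and 20 mm high, and on it a round knob 28 mm diameter and 20 mm high. This point is on the axis where knob and foot meet; z along the axis, up to the knob
- glue_bottle_mid (a point): centre (half-way up) of the glue bottle: a standing grey bottle with a black cap, 38 mm diameter, 95 mm high; a bystander
- dose_meter_mid (a point): centre (half-way up) of the dose meter: a flat grey box 56 x 74 x 16 mm lying on the bench, with a black display; its 74 mm side is along y; a bystander
- parts_cup_mid (a point): centre (half-way up) of the parts cup: a small open red plastic cup, 52 mm across its rim, 34 mm high; a bystander
Mind the look-alikes: they are no part of the job. Leave any pink or purple look-alike of the part that bears green_filter_mid alone.

How it is judged:
By the outcome, as a careful person would: the job done as asked, in the order asked, and still so for the second after the job is handed in, with the robot touching nothing.
It also fails if it takes over 131 s, if anything falls off the work surface, if the arm or the gripper's body presses on something with over 40 N, if the wrist force passes 120 N, or if a joint passes its speed limit or range.

### The arm

A 6-joint arm with a two-finger parallel gripper is mounted at the origin on the work surface. World frame = base frame: x ahead of the robot, y to its left, z up, the work surface at z = 0. Lengths are in mm, angles in degrees, forces in N, time in s.
With the tool pointing down it reaches from about 350 to 725 mm from the base axis. Payload 4.3 kg.
Tool frame: the origin (TCP) lies midway between the tips of the shut fingers; the grasp point (between the pads) lies 19 mm behind it; z points along the fingers, y is the line along which they close (so a half turn about z gives the same grasp; the last joint's range is limited). The gripper opens to 85 mm and grips with 20 to 120 N. Pads are 22 mm wide; open, the fingers measure 114 mm over their backs; the gripper's body (76 mm by 85 mm) begins 54 mm behind the grasp point. The pads swing forward as they close: fully open they stand 13 mm farther back than shut.
Start: joints at [59.513, 21.618, 4.641, 73.018, 0, 83.68], TCP at [235.418, 524.638, 231.329] pointing down, gripper open.
Joint ranges: [-156.06, 156.06], [-48.1, 94.91], [-58.44, 69.94], [-101.28, 121.22], [-78.64, 73.56], [-180, 180]. Speed limits (degrees/s): [147.25, 147.25, 180, 180, 180, 180].

### API

Orientations are given as a 3x3 rotation matrix whose columns are the frame's x, y, z axes.
In Python, from station import telemetry, vision, ctrl gives the robot as it stands. The module is installed in compiled form; this text tells all that it offers.
- The arm moves only by the shell command python3 -m inch 'ROWS' [FORCE]. ROWS is JSON, one flat list of numbers, 7 for each row, row after row: the closure, from 0 (fully open) to 1 (shut), then the shift along the tool's x, y, z in cm, then the turn, a rotation vector about the tool's x, y, z in rad. A call has 1 to 12 rows; each row is the pose to reach, as a shift and turn from the pose commanded when the call began, along the tool's axes at that moment; what a row does not reach only later rows make up. A row lasts 1/8 s, in which the tool goes at most 62.5 mm and 10.7 degrees, less where a joint would pass 70% of its speed; a pose out of reach is approached as far as the arm can. A call with a gripper value outside its range is refused whole. The fingers move at their own pace and stop on an object; FORCE is the grip in N (left out, the last holds). Time passes only in rows, so rows that repeat a pose let the fingers close. It gives the time, the measured TCP pose, the force, the opening and the grip force at its end, in the units of the state.
- telemetry.observe(): the state, without advancing time (a new reading comes with each control period).
- vision.read_camera(name): name is "scene" or "top"; returns the picture (384x512x3 uint8, blue, green, red); there is no depth.
- vision.calibration(name): a dict with "fx", "fy", "cx", "cy" (pixels), "extrinsics" (4x4, takes a point from camera to world coordinates). Camera axes: x right, y down, z forward; pixel columns grow to the right and rows downward; lengths in mm; the calibration is good to about 2 mm. A picture is of the moment at which its call begins. calibration takes no time and is no camera call.
- ctrl.finish_job(): hands the job in; it is judged then, once.
The state is a dict: "t": time; "joints": joint angles; "qd": joint speeds; "joint_torque": joint torques, N m; "ee_pos": TCP position; "orientation": TCP orientation; "ft_force": force on the tool from outside, world axes, zero at the start; "moment": the same for the moment, N m; "opening": finger opening in mm; "grip_force": force on a finger pad.
Only numpy, scipy, OpenCV 4.12 (cv2) and the standard library are available. Lean on these libraries where they do the work, as an engineer would, in place of code of your own. Each camera call takes 0.05 s, during which the arm holds its last target. There are 200 camera calls.

## Working session

There is one attempt and no reset: what is moved stays moved. The work goes in short steps, Python scripts to look and compute and a shell command to move; the robot and the scene stay as the last step left them, time stands still between calls to the robot, and variables do not carry over. Pictures are saved under pics/ and viewed, at most 16 in all, crops included, and the job is handed in when it is done.

```bash
mkdir -p pics; python3 - <<'E'
from station import telemetry, vision
import cv2,numpy as np
np.set_printoptions(precision=4,suppress=True)
s=telemetry.observe();print(s)
for n in("scene","top"):
    cv2.imwrite(f"pics/{n}0.png",vision.read_camera(n));print(n,vision.calibration(n))
E
```

```text
{'t': 0.0, 'joints': array([59.5153, 21.6618,  4.5632, 73.0177, -0.0012, 83.6784]), 'qd': array([-0.1238, -0.0879, -0.0519,  0.0337, -0.0563, -0.0396]), 'joint_torque': array([  0.0026, -46.3601,  26.9878,   0.0208,   0.0001,  -0.    ]), 'ee_pos': array([235.0543, 524.0504, 230.3633]), 'orientation': array([[-0.9124,  0.4093, -0.001 ],
       [ 0.4093,  0.9124, -0.0018],
       [ 0.0002, -0.002 , -1.    ]]), 'ft_force': array([0.1846, 1.02  , 0.7099]), 'moment': array([-0.0155,  0.0314, -0.0513]), 'grip_force': 0.0, 'opening': 85.25263585354936}
scene {'fx': 436.66471326006393, 'fy': 436.66471326006393, 'cx': 255.05087131294255, 'cy': 187.68393493838383, 'extrinsics': array([[  -0.7275,    0.4188,   -0.5435, 1129.6203],
       [   0.686 ,    0.4294,   -0.5874,  689.1333],
       [  -0.0126,   -0.8002,   -0.5997,  794.416 ],
       [   0.    ,    0.    ,    0.    ,    1.    ]])}
top {'fx': 477.38857699470844, 'fy': 477.38857699470844, 'cx': 250.75717951496952, 'cy': 188.47912843757874, 'extrinsics': array([[   0.0036,   -0.9828,    0.1847,  263.2934],
       [  -1.    ,   -0.0036,    0.0006,  -10.3456],
       [   0.0001,   -0.1847,   -0.9828, 1301.1521],
       [   0.    ,    0.    ,    0.    ,    1.    ]])}
```

View pics/top0.png

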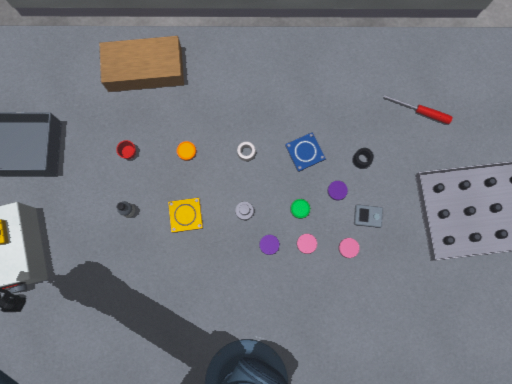

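View pics/scene0.png

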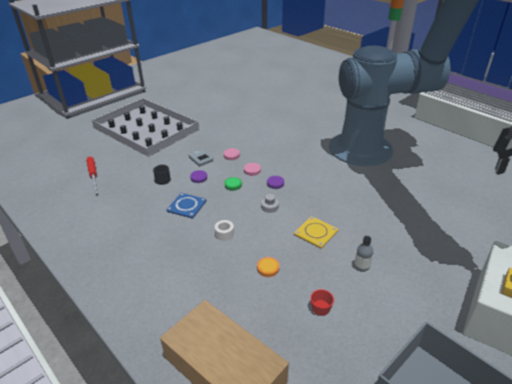

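```bash
cat > h.py <<'E'
import numpy as np,cv2
from scipy.optimize import least_squares
from station import telemetry,vision
np.set_printoptions(precision=2,suppress=True)
C={n:vision.calibration(n) for n in("scene","top")}
def proj(n,P):
    c=C[n];E=c["extrinsics"];p=(np.atleast_2d(P)-E[:3,3])@E[:3,:3]
    return np.c_[c["fx"]*p[:,0]/p[:,2]+c["cx"],c["fy"]*p[:,1]/p[:,2]+c["cy"]]
def ray(n,uv,z):
    c=C[n];E=c["extrinsics"];d=E[:3,:3]@[(uv[0]-c["cx"])/c["fx"],(uv[1]-c["cy"])/c["fy"],1]
    return (E[:3,3]+d*(z-E[2,3])/d[2])[:2]
a=np.linspace(0,2*np.pi,60)
def cyl(x,y,secs): # secs: (z,r)
    return np.vstack([np.c_[x+r*np.cos(a),y+r*np.sin(a),0*a+z] for z,r in secs])
def cent(pts):
    m=cv2.moments(cv2.convexHull(pts.astype(np.float32)));return np.array([m["m10"],m["m01"]])/m["m00"]
def seg(img,seed,mask,rad=30):
    k=np.zeros(mask.shape,np.uint8);cv2.circle(k,tuple(map(int,seed)),rad,1,-1)
    n,l,st,ce=cv2.connectedComponentsWithStats((mask.astype(np.uint8)*k),connectivity=8)
    j=1+np.argmax(st[1:,4]);ys,xs=np.where(l==j)
    h=cv2.convexHull(np.c_[xs,ys].astype(np.float32))
    return cent(h[:,0]),st[j,4]
def fit(n,c,secs,x0):
    return least_squares(lambda p:cent(proj(n,cyl(p[0],p[1],secs)))-c,x0,diff_step=1e-3).x
E
python3 - <<'E'
import cv2
im=cv2.imread("pics/top0.png")[120:270,100:400]
cv2.imwrite("pics/c1.png",cv2.resize(im,None,fx=2.66,fy=2.66,interpolation=cv2.INTER_CUBIC))
im=cv2.imread("pics/scene0.png")[140:320,140:390]
cv2.imwrite("pics/c2.png",cv2.resize(im,None,fx=3.2,fy=3.2,interpolation=cv2.INTER_CUBIC))
E
```

```text
(no output)
```

View pics/c1.png

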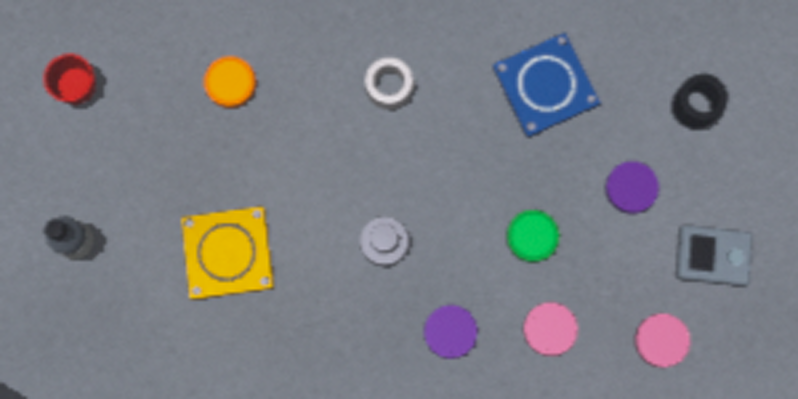

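View pics/c2.png

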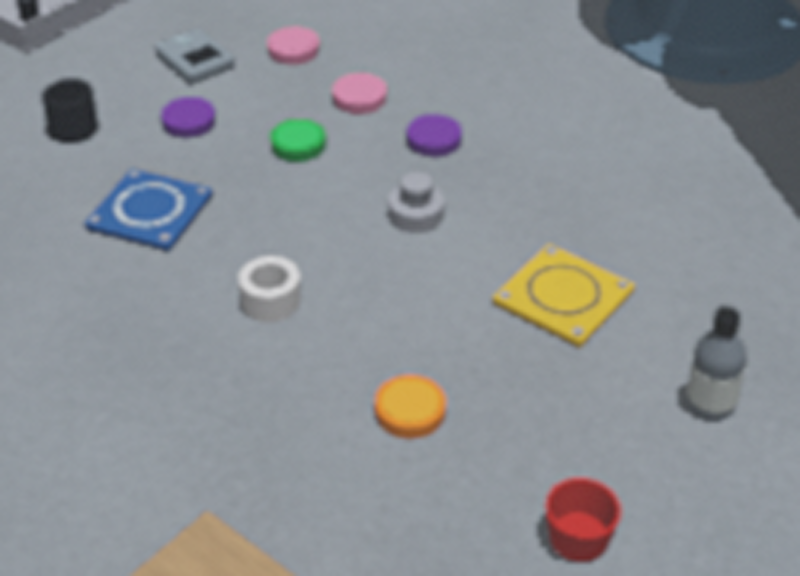

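The top crop (2.66×, origin 100,120) shows the candidates in full-picture pixels:
- **Green disc:** (300,208). The look-alikes are purple (338,190) and (269,244), and pink (307,243) and (349,247).
- **Black tube:** the barrel is at (363,158). The black-capped bottle at (125,209) is not it.
- **White ring:** (246,151). The red cup at (127,150) is not it.
- **Other parts:** amber disc (187,150), weight (244,211).
- **Carriers:** blue (305,151), yellow (185,215).

I choose the true green disc, the barrel, and the white ring.

```bash
cat > m.py <<'E'
from h import *
def masks(im):
    h,s,v=[x.astype(int) for x in cv2.split(cv2.cvtColor(im,cv2.COLOR_BGR2HSV))]
    return dict(black=(v<65)&(s<110),white=(v>165)&(s<60),amber=(h>8)&(h<22)&(s>150),green=(h>50)&(h<80)&(s>130),
      blue=(h>100)&(h<120)&(s>130),yellow=(h>20)&(h<34)&(s>140),red=((h<6)|(h>174))&(s>130),purple=(h>128)&(h<150)&(s>90),pink=(h>155)&(h<174)&(s>60))
S=dict(black=[(0,25),(45,25)],white=[(0,25),(30,25)],amber=[(0,27),(14,27)],green=[(0,27),(14,27)])
def sq(x,y,z=10): return np.array([[x-43,y-43,z],[x+43,y-43,z],[x+43,y+43,z],[x-43,y+43,z]])
E
python3 - <<'E'
from m import *
seeds=dict(top=dict(black=(363,158),white=(246,151),amber=(187,150),green=(300,208),blue=(305,151),yellow=(185,215)),
 scene=dict(black=(162,174),white=(224,230),amber=(268,266),green=(233,183),blue=(187,205),yellow=(316,231)))
for n in("top","scene"):
    im=cv2.imread(f"pics/{n}0.png");M=masks(im)
    for k,sd in seeds[n].items():
        c,A=seg(im,sd,M[k])
        if k in S: p=fit(n,c,S[k],ray(n,c,10))
        else:
            p=ray(n,c,9)
        print(n,k,c,A,p)
for n,uv in dict(top=[(244.3,209.5)],scene=[(269.8,197.5)]).items():
    print(n,'knobtop',ray(n,uv[0],40))
print('knob scene',ray('scene',(140+416/3.2,140+182/3.2),40), 'ringmarks scene blue',ray('scene',(140+149/3.2,140+205/3.2),10),'yel',ray('scene',(140+564/3.2,140+289/3.2),10))
print('top blue',ray('top',(100+546.5/2.66,120+83/2.66),10),'yel',ray('top',(100+226.5/2.66,120+251.5/2.66),10),'knob',ray('top',(100+384/2.66,120+237/2.66),40),'foot',ray('top',(100+385/2.66,120+241.5/2.66),16))
for nm,u in dict(purple1=(632,187),purple2=(450,331),pink=(551,329)).items(): print(nm,ray('top',(100+u[0]/2.66,120+u[1]/2.66),10))
E
```

```text
top black [362.66 157.89] 249 [ 590.15 -317.48]
top white [245.66 149.7 ] 138 [614.48   5.  ]
top amber [186.05 150.13] 286 [615.07 171.96]
top green [300.08 208.1 ] 297 [ 452.3  -144.64]
top blue [304.75 151.59] 449 [ 611.58 -160.07]
top yellow [185.05 214.58] 901 [433.08 169.29]
scene black [161.43 174.52] 240 [ 590.3  -317.93]
scene white [223.73 225.77] 160 [599.21  -9.51]
scene amber [267.86 266.44] 310 [611.66 170.62]
scene green [232.62 183.21] 157 [ 449.05 -146.8 ]
scene blue [186.15 205.23] 215 [ 615.98 -156.81]
scene yellow [315.7  231.96] 579 [436.76 172.97]
top knobtop [443.23   7.43]
scene knobtop [447.71  12.26]
knob scene [445.31  10.64] ringmarks scene blue [ 612.63 -159.22] yel [431.72 170.48]
top blue [ 612.43 -161.94] yel [433.04 168.89] knob [444.31   7.27] foot [443.12   6.56]
purple1 [ 501.71 -248.38]
purple2 [352.82 -59.7 ]
pink [ 355.2  -161.98]
```

```bash
python3 -m inch '[0,-66.8,-62.3,8,0,0,-0.4224, 0,-66.8,-62.3,8,0,0,-0.4224, 0,-66.8,-62.3,8,0,0,-0.4224, 0,-66.8,-62.3,8,0,0,-0.4224, 0,-66.8,-62.3,8,0,0,-0.4224, 0,-66.8,-62.3,8,0,0,-0.4224, 0,-66.8,-62.3,8,0,0,-0.4224, 0,-66.8,-62.3,8,0,0,-0.4224, 0,-66.8,-62.3,8,0,0,-0.4224, 0,-66.8,-62.3,8,0,0,-0.4224, 0,-66.8,-62.3,8,0,0,-0.4224, 0,-66.8,-62.3,8,0,0,-0.4224]' 30
```

```text
t: 1.6
ee_pos: [523.5, -160.9, 165.8]
orientation: [[-1.0, -0.0, -0.0], [-0.0, 1.0, 0.001], [0.0, 0.001, -1.0]]
ft_force: [1.0, 0.2, -0.3]
opening: 85.4
grip_force: 0.0
```

```bash
python3 -m inch '[0,-6.65,-15.6,8,0,0,0, 0,-6.65,-15.6,8,0,0,0, 0,-6.65,-15.6,8,0,0,0, 0,-6.65,-15.6,8,0,0,0, 0,-6.65,-15.6,8,0,0,0, 0,-6.65,-15.6,8,0,0,0]'; python3 - <<'E'
from m import *
for n in("top","scene"): cv2.imwrite(f"pics/{n}1.png",vision.read_camera(n))
a=cv2.imread("pics/scene1.png")[100:240,80:280];b=cv2.imread("pics/top1.png")[90:230,230:430]
cv2.imwrite("pics/c3.png",cv2.resize(np.hstack([a,b]),None,fx=2,fy=2,interpolation=cv2.INTER_CUBIC))
print(telemetry.observe()["ee_pos"])
E
```

```text
t: 2.35
ee_pos: [590.1, -313.8, 87.8]
orientation: [[-1.0, -0.002, 0.001], [-0.002, 1.0, -0.0], [-0.001, -0.0, -1.0]]
ft_force: [0.0, -0.7, -0.5]
opening: 85.5
grip_force: 0.0
[ 590.33 -313.92   88.  ]
```

View pics/c3.png

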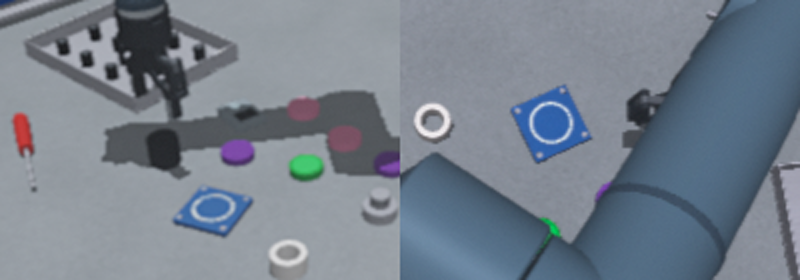

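The scene crop shows the open gripper straight above the barrel at (162,174), and no other part is near the fingers. I'll descend and grip.

```bash
python3 -m inch '[0,0,-0.36,4,0,0,0, 0,0,-0.36,7.3,0,0,0, 0,0,-0.36,7.3,0,0,0, 0,0,-0.36,7.3,0,0,0, 1,0,-0.36,7.3,0,0,0, 1,0,-0.36,7.3,0,0,0, 1,0,-0.36,7.3,0,0,0, 1,0,-0.36,7.3,0,0,0, 1,0,-0.36,7.3,0,0,0, 1,0,-0.36,7.3,0,0,0, 1,0,-0.36,7.3,0,0,0, 1,0,-0.36,7.3,0,0,0]' 30
```

```text
t: 3.95
ee_pos: [591.0, -319.0, 15.3]
orientation: [[-1.0, -0.001, 0.003], [-0.001, 1.0, -0.001], [-0.003, -0.001, -1.0]]
ft_force: [-0.9, 0.6, 7.0]
opening: 49.7
grip_force: 30.7
```

```bash
python3 -m inch '[1,0,0,-3,0,0,0, 1,0,0,-6,0,0,0, 1,-1.1,5,-6,0,0,0, 1,-2.2,10,-6,0,0,0, 1,-2.2,15.7,-6,0,0,0, 1,-2.2,15.7,-6,0,0,0, 1,-2.2,15.7,-6,0,0,0, 1,-2.2,15.7,-4,0,0,0, 1,-2.2,15.7,-2,0,0,0, 1,-2.2,15.7,-2,0,0,0]'; python3 - <<'E'
from m import *
for n in("top","scene"): cv2.imwrite(f"pics/{n}2.png",vision.read_camera(n))
a=cv2.imread("pics/scene2.png")[140:260,130:260];b=cv2.imread("pics/top2.png")[90:210,240:370]
cv2.imwrite("pics/c4.png",cv2.resize(np.hstack([a,b]),None,fx=3,fy=3,interpolation=cv2.INTER_CUBIC))
print(telemetry.observe()["ee_pos"])
E
```

```text
t: 5.2
ee_pos: [610.1, -162.6, 31.6]
orientation: [[-1.0, 0.002, -0.003], [0.002, 1.0, 0.001], [0.003, 0.001, -1.0]]
ft_force: [-0.8, -0.3, -1.7]
opening: 49.7
grip_force: 31.7
[ 611.9  -162.77   33.74]
```

View pics/c4.png

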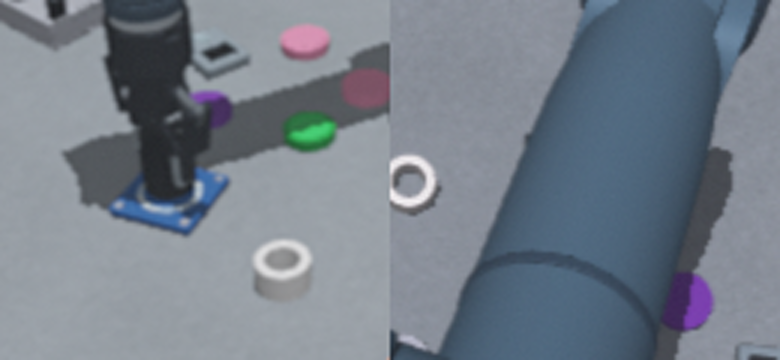

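The barrel hangs over the blue ring, at about (185,203) in the scene picture. I'll lower it, release, rise clear and look.

```bash
python3 -m inch '[1,0,0.15,0.5,0,0,0, 1,0,0.15,0.9,0,0,0, 1,0,0.15,0.9,0,0,0, 1,0,0.15,0.9,0,0,0, 0,0,0.15,0.9,0,0,0, 0,0,0.15,0.9,0,0,0, 0,0,0.15,0.9,0,0,0, 0,0,0.15,0.9,0,0,0, 0,0,0.15,-3,0,0,0, 0,0,0.15,-9,0,0,0, 0,0,6.3,-9,0,0,0, 0,0,12.5,-9,0,0,0]'; python3 -m inch '[0,0,6.2,0,0,0,0, 0,0,12.4,0,0,0,0, 0,0,18.6,0,0,0,0, 0,0,20.7,0,0,0,0, 0,0,20.7,0,0,0,0]'; python3 - <<'E'
from m import *
for n in("top","scene"): cv2.imwrite(f"pics/{n}3.png",vision.read_camera(n))
a=cv2.imread("pics/scene3.png")[160:240,140:230];b=cv2.imread("pics/top3.png")[110:190,260:350]
cv2.imwrite("pics/c5.png",cv2.resize(np.hstack([a,b]),None,fx=4.4,fy=4.4,interpolation=cv2.INTER_CUBIC))
print(telemetry.observe()["ee_pos"])
for n,sd in(("scene",(186,195)),("top",(305,150))):
    im=cv2.imread(f"pics/{n}3.png");c,A=seg(im,sd,masks(im)["black"],20);print(n,c,A,fit(n,c,[(10,25),(55,25)],(612,-160)))
E
```

```text
t: 6.8
ee_pos: [612.8, -36.1, 124.7]
orientation: [[-1.0, 0.002, 0.003], [0.002, 1.0, -0.0], [-0.003, -0.0, -1.0]]
ft_force: [0.3, -0.8, -0.3]
opening: 85.3
grip_force: 0.0
t: 7.42
ee_pos: [611.4, 171.5, 123.2]
orientation: [[-1.0, -0.003, 0.0], [-0.003, 1.0, -0.0], [-0.0, -0.0, -1.0]]
ft_force: [0.8, -1.0, -0.6]
opening: 85.5
grip_force: 0.0
[611.68 169.2  123.24]
scene [185.65 197.39] 269 [ 611.35 -161.13]
top [305.96 149.19] 180 [ 611.53 -160.53]
```

View pics/c5.png

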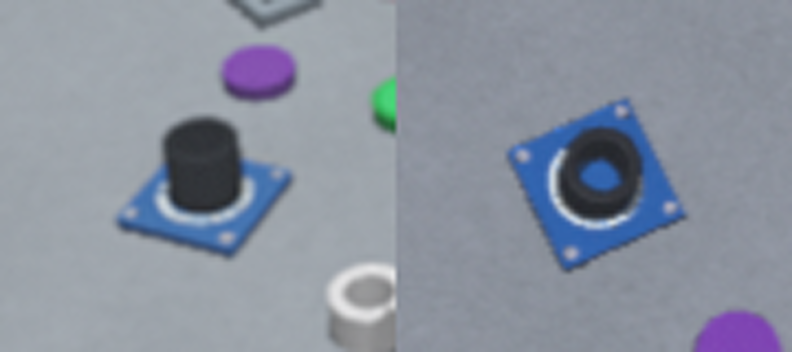

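Barrel stands upright inside the white ring, centred within about 1 mm. Next is the amber disc. I'll square it with an x-squeeze first, then grip along y.

```bash
python3 -m inch '[0,-0.15,0.1,4,0,0,-1.5708, 0,-0.15,0.1,8,0,0,-1.5708, 0,-0.15,0.1,8,0,0,-1.5708, 0,-0.15,0.1,8,0,0,-1.5708, 0,-0.15,0.1,8,0,0,-1.5708, 0,-0.15,0.1,8,0,0,-1.5708, 0,-0.15,0.1,8,0,0,-1.5708, 0,-0.15,0.1,8,0,0,-1.5708, 0,-0.15,0.1,10,0,0,-1.5708, 0,-0.15,0.1,12.1,0,0,-1.5708, 0,-0.15,0.1,12.1,0,0,-1.5708, 0,-0.15,0.1,12.1,0,0,-1.5708]' 20
python3 -m inch '[1,0,0,0,0,0,0, 1,0,0,0,0,0,0, 1,0,0,0,0,0,0, 1,0,0,0,0,0,0, 1,0,0,0,0,0,0, 1,0,0,0,0,0,0, 1,0,0,0,0,0,0, 1,0,0,0,0,0,0]'
```

```text
t: 9.02
ee_pos: [613.7, 170.2, 3.1]
orientation: [[-0.001, -1.0, 0.001], [-1.0, 0.001, -0.0], [0.0, -0.001, -1.0]]
ft_force: [0.8, -0.7, 1.6]
opening: 85.4
grip_force: 0.0
t: 10.02
ee_pos: [613.9, 171.5, 3.6]
orientation: [[0.001, -1.0, 0.002], [-1.0, -0.001, -0.0], [0.0, -0.002, -1.0]]
ft_force: [-1.6, -1.4, 5.9]
opening: 52.5
grip_force: 20.7
```

```bash
python3 -m inch '[0,0,0,0,0,0,0, 0,0,0,0,0,0,0, 0,0,0,0,0,0,0, 0,0,0,0.1,0,0,1.5708, 0,0,0,0.1,0,0,1.5708, 0,0,0,0.1,0,0,1.5708, 0,0,0,0.1,0,0,1.5708, 0,0,0,0.1,0,0,1.5708, 0,0,0,0.1,0,0,1.5708, 0,0,0,0.1,0,0,1.5708, 0,0,0,0.1,0,0,1.5708, 0,0,0,0.1,0,0,1.5708]'
python3 -m inch '[0,0,0,0,0,0,0, 1,0,0,0,0,0,0, 1,0,0,0,0,0,0, 1,0,0,0,0,0,0, 1,0,0,0,0,0,0, 1,0,0,0,0,0,0, 1,0,0,0,0,0,0, 1,0,0,0,0,0,0, 1,0,0,0,0,0,0, 1,0,0,-3,0,0,0, 1,0,0,-8,0,0,0, 1,0,0,-10,0,0,0]' 30
```

```text
t: 11.52
ee_pos: [612.9, 171.5, 1.1]
orientation: [[-1.0, 0.002, -0.0], [0.002, 1.0, 0.0], [0.0, 0.0, -1.0]]
ft_force: [0.2, 0.2, -0.2]
opening: 85.3
grip_force: 0.0
t: 13.02
ee_pos: [614.3, 171.7, 103.8]
orientation: [[-1.0, -0.0, 0.003], [-0.0, 1.0, 0.001], [-0.003, 0.001, -1.0]]
ft_force: [0.7, 1.6, -0.9]
opening: 52.2
grip_force: 31.6
```

```bash
python3 -m inch '[1,0.1,-6,0,0,0,0, 1,0.15,-12,0,0,0,0, 1,0.15,-18,0,0,0,0, 1,0.15,-24,0,0,0,0, 1,0.15,-30,0,0,0,0, 1,0.15,-33.2,0,0,0,0, 1,0.15,-33.2,0,0,0,0, 1,0.15,-33.2,1.5,0,0,0, 1,0.15,-33.2,3,0,0,0, 1,0.15,-33.2,3.5,0,0,0, 1,0.15,-33.2,3.5,0,0,0, 1,0.15,-33.2,3.5,0,0,0]'; python3 - <<'E'
from m import *
for n in("scene",): cv2.imwrite(f"pics/{n}4.png",vision.read_camera(n))
a=cv2.imread("pics/scene4.png")[130:250,110:260]
cv2.imwrite("pics/c6.png",cv2.resize(a,None,fx=4,fy=4,interpolation=cv2.INTER_CUBIC))
print(telemetry.observe()["ee_pos"])
E
```

```text
t: 14.52
ee_pos: [612.2, -160.3, 66.7]
orientation: [[-1.0, -0.001, 0.001], [-0.001, 1.0, -0.0], [-0.001, -0.0, -1.0]]
ft_force: [0.6, 0.1, -0.5]
opening: 52.0
grip_force: 31.6
[ 612.31 -160.46   66.94]
```

View pics/c6.png

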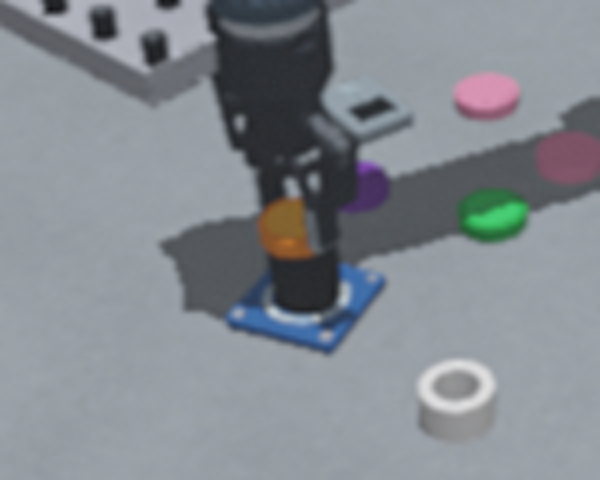

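The amber disc sits level, about 9 mm above the barrel and in line with it, at about (184,188). I'll lower it.

```bash
python3 -m inch '[1,0,0,0.5,0,0,0, 1,0,0,0.8,0,0,0, 1,0,0,0.8,0,0,0, 1,0,0,0.8,0,0,0]'
```

```text
t: 15.08
ee_pos: [611.8, -160.6, 58.3]
orientation: [[-1.0, -0.001, -0.0], [-0.001, 1.0, 0.0], [0.0, 0.0, -1.0]]
ft_force: [-0.2, -0.6, -1.0]
opening: 52.5
grip_force: 31.6
```

```bash
python3 -m inch '[1,0,0,0.1,0,0,0, 1,0,0,0.15,0,0,0, 1,0,0,0.15,0,0,0]'; python3 -m inch '[0,0,0,0,0,0,0, 0,0,0,0,0,0,0, 0,0,0,0,0,0,0, 0,0,0,0,0,0,0, 0,0,0,-2,0,0,0, 0,0,0,-5,0,0,0, 0,4,4,-5,0,0,0, 0,8,8,-5,0,0,0, 0,12,12,-5,0,0,0, 0,16,16,-5,0,0,0, 0,16.8,16.9,-5,0,0,0, 0,16.8,16.9,-5,0,0,0]'; python3 - <<'E'
from m import *
for n in("top","scene"): cv2.imwrite(f"pics/{n}5.png",vision.read_camera(n))
a=cv2.imread("pics/scene5.png")[140:230,140:290];b=cv2.imread("pics/top5.png")[110:200,255:355]
cv2.imwrite("pics/c7.png",cv2.resize(np.hstack([a,b]),None,fx=3.2,fy=3.2,interpolation=cv2.INTER_CUBIC))
print(telemetry.observe()["ee_pos"])
for n,sd in(("scene",(184,190)),("top",(307,148))):
    im=cv2.imread(f"pics/{n}5.png");c,A=seg(im,sd,masks(im)["amber"],20);print(n,c,A,fit(n,c,[(55,27),(69,27)],(612,-160)))
E
```

```text
t: 15.45
ee_pos: [611.8, -160.5, 56.8]
orientation: [[-1.0, -0.001, -0.0], [-0.001, 1.0, 0.0], [0.0, 0.0, -1.0]]
ft_force: [-0.1, 0.1, -0.9]
opening: 52.5
grip_force: 31.6
t: 16.95
ee_pos: [444.0, 8.5, 107.2]
orientation: [[-1.0, -0.002, 0.001], [-0.002, 1.0, -0.0], [-0.001, -0.0, -1.0]]
ft_force: [0.5, -0.7, 1.6]
opening: 85.2
grip_force: 0.0
[445.62   7.56 107.36]
scene [184.58 189.37] 208 [ 611.74 -160.28]
top [306.92 145.99] 310 [ 612.77 -159.96]
```

View pics/c7.png

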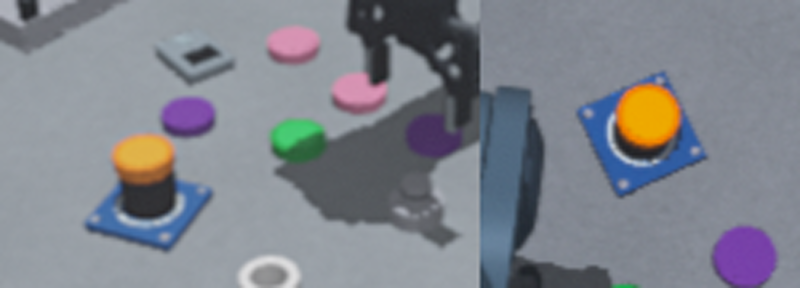

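Amber lies flat and concentric on the barrel at (184,189), offset under 1 mm. Now the weight: x-squeeze on the knob, then grip along y.

```bash
python3 -m inch '[0,0,0.05,2,0,0,-1.5708, 0,0,0.05,4,0,0,-1.5708, 0,0,0.05,6,0,0,-1.5708, 0,0,0.05,6,0,0,-1.5708, 0,0,0.05,6,0,0,-1.5708, 0,0,0.05,6,0,0,-1.5708, 0,0,0.05,6,0,0,-1.5708, 0,0,0.05,6,0,0,-1.5708, 0,0,0.05,8.3,0,0,-1.5708, 0,0,0.05,8.3,0,0,-1.5708, 0,0,0.05,8.3,0,0,-1.5708]' 20
python3 -m inch '[1,0,0,0,0,0,0, 1,0,0,0,0,0,0, 1,0,0,0,0,0,0, 1,0,0,0,0,0,0, 1,0,0,0,0,0,0, 1,0,0,0,0,0,0, 1,0,0,0,0,0,0, 1,0,0,0,0,0,0, 1,0,0,0,0,0,0, 1,0,0,0,0,0,0]'
```

```text
t: 18.42
ee_pos: [444.6, 8.3, 24.2]
orientation: [[-0.001, -1.0, 0.0], [-1.0, 0.001, -0.0], [0.0, -0.0, -1.0]]
ft_force: [0.4, 0.9, 0.5]
opening: 85.4
grip_force: 0.0
t: 19.68
ee_pos: [444.2, 8.9, 24.3]
orientation: [[0.001, -1.0, 0.001], [-1.0, -0.001, 0.0], [-0.0, -0.001, -1.0]]
ft_force: [-0.9, 0.8, 5.7]
opening: 27.2
grip_force: 20.9
```

```bash
python3 -m inch '[0,0,0,0,0,0,0, 0,0,0,0,0,0,0, 0,0,0,0,0,0,0, 0,0,0,0,0,0,0, 0,0,0,0,0,0,1.5708, 0,0,0,0,0,0,1.5708, 0,0,0,0,0,0,1.5708, 0,0,0,0,0,0,1.5708, 0,0,0,0,0,0,1.5708, 0,0,0,0,0,0,1.5708, 0,0,0,0,0,0,1.5708, 0,0,0,0,0,0,1.5708]'
python3 -m inch '[0,0,0,0,0,0,0.103, 0,0,0,0,0,0,0.103, 1,0,0,0,0,0,0.103, 1,0,0,0,0,0,0.103, 1,0,0,0,0,0,0.103, 1,0,0,0,0,0,0.103, 1,0,0,0,0,0,0.103, 1,0,0,0,0,0,0.103, 1,0,0,0,0,0,0.103, 1,0,0,0,0,0,0.103, 1,0,0,0,0,0,0.103, 1,0,0,0,0,0,0.103]' 60
```

```text
t: 21.18
ee_pos: [443.6, 8.9, 23.8]
orientation: [[-0.998, -0.065, -0.0], [-0.065, 0.998, 0.0], [0.0, 0.0, -1.0]]
ft_force: [-0.8, 0.2, 0.1]
opening: 85.9
grip_force: 0.0
t: 22.68
ee_pos: [443.7, 8.5, 24.2]
orientation: [[-1.0, 0.031, 0.0], [0.031, 1.0, -0.001], [-0.0, -0.001, -1.0]]
ft_force: [-2.7, -1.6, 6.0]
opening: 26.0
grip_force: 58.7
```

```bash
python3 -m inch '[1,0,0,-2,0,0,-0.031, 1,0,0,-5,0,0,-0.031, 1,0,0,-9,0,0,-0.031, 1,0,0,-11,0,0,-0.031, 1,0,0,-11,0,0,-0.031]'
```

```text
t: 23.3
ee_pos: [444.8, 8.8, 134.7]
orientation: [[-1.0, 0.0, 0.003], [0.0, 1.0, -0.0], [-0.003, -0.0, -1.0]]
ft_force: [-0.0, 0.4, -2.5]
opening: 25.7
grip_force: 59.6
```

```bash
python3 -m inch '[1,-3,-3,0,0,0,0, 1,-6,-6,0,0,0,0, 1,-9,-9,0,0,0,0, 1,-12,-12,0,0,0,0, 1,-15,-15,0,0,0,0, 1,-16.75,-16.9,0,0,0,0, 1,-16.75,-16.9,0,0,0,0, 1,-16.75,-16.9,2,0,0,0, 1,-16.75,-16.9,3.2,0,0,0, 1,-16.75,-16.9,3.2,0,0,0, 1,-16.75,-16.9,3.2,0,0,0]'; python3 - <<'E'
from m import *
cv2.imwrite("pics/scene6.png",vision.read_camera("scene"))
a=cv2.imread("pics/scene6.png")[110:230,110:260]
cv2.imwrite("pics/c8.png",cv2.resize(a,None,fx=4,fy=4,interpolation=cv2.INTER_CUBIC))
print(telemetry.observe()["ee_pos"])
E
```

```text
t: 24.68
ee_pos: [611.0, -160.0, 102.1]
orientation: [[-1.0, 0.0, 0.0], [0.0, 1.0, 0.0], [-0.0, 0.0, -1.0]]
ft_force: [0.6, -0.3, -2.6]
opening: 25.7
grip_force: 59.7
[ 611.41 -160.16  102.5 ]
```

View pics/c8.png

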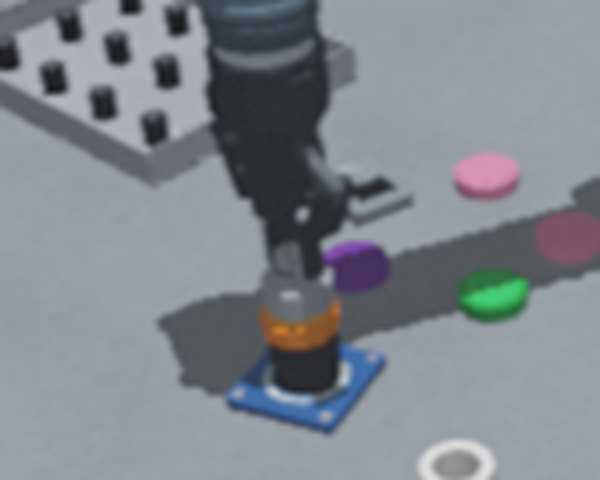

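The weight hangs centred just above the amber disc, at about (185,186). I'll lower it 9 mm in small steps.

```bash
python3 -m inch '[1,0,0,0.4,0,0,0, 1,0,0,0.7,0,0,0, 1,0,0,0.8,0,0,0, 1,0,0,0.8,0,0,0, 1,0,0,0.8,0,0,0]'
```

```text
t: 25.35
ee_pos: [611.2, -160.3, 93.9]
orientation: [[-1.0, 0.001, 0.0], [0.001, 1.0, 0.0], [-0.0, 0.0, -1.0]]
ft_force: [0.1, 0.1, -3.2]
opening: 25.5
grip_force: 59.7
```

```bash
python3 -m inch '[1,0,0,0.1,0,0,0, 1,0,0,0.1,0,0,0, 1,0,0,0.1,0,0,0]'
```

```text
t: 25.72
ee_pos: [611.4, -160.3, 93.3]
orientation: [[-1.0, 0.001, 0.001], [0.001, 1.0, -0.0], [-0.001, -0.0, -1.0]]
ft_force: [-0.8, 0.4, 0.6]
opening: 25.5
grip_force: 60.1
```

```bash
python3 -m inch '[0,0,0,0,0,0,0, 0,0,0,0,0,0,0, 0,0,0,0,0,0,0, 0,0,0,0,0,0,0, 0,0,0,-3,0,0,0, 0,0,0,-6,0,0,0, 0,0,0,-6,0,0,0, 0,0,6,-6,0,0,0, 0,0,12,-6,0,0,0, 0,0,16.3,-6,0,0,0, 0,0,16.3,-6,0,0,0]'; python3 - <<'E'
from m import *
for n in("top","scene"): cv2.imwrite(f"pics/{n}7.png",vision.read_camera(n))
a=cv2.imread("pics/scene7.png")[130:250,140:290];b=cv2.imread("pics/top7.png")[110:230,225:345]
cv2.imwrite("pics/c9.png",cv2.resize(np.hstack([a,b]),None,fx=2.9,fy=2.9,interpolation=cv2.INTER_CUBIC))
print(telemetry.observe()["ee_pos"])
for n,uv in(("top",(245.66,149.7)),("scene",(223.73,225.77))): print(n,ray(n,uv,30),ray(n,uv,28))
im=cv2.imread("pics/top0.png");print(masks(im)["white"][140:165,235:260].sum())
for n,sd in(("top",(246,151)),("scene",(224,229))):
    im=cv2.imread(f"pics/{n}0.png");h=cv2.cvtColor(im,cv2.COLOR_BGR2HSV)
    for th in(145,155,165,180):
        c,A=seg(im,sd,(h[...,2]>th)&(h[...,1]<50),20);print(n,th,c,A,ray(n,c,30))
E
```

```text
t: 27.1
ee_pos: [610.2, 6.0, 151.6]
orientation: [[-1.0, -0.004, -0.002], [-0.004, 1.0, 0.001], [0.002, 0.001, -1.0]]
ft_force: [-0.5, -0.3, 0.6]
opening: 85.5
grip_force: 0.0
[610.64   2.89 151.84]
top [610.7    4.84] [611.25   4.86]
scene [609.59   4.1 ] [608.23   2.3 ]
138
top 145 [245.83 149.35] 175 [611.7    4.37]
top 155 [245.67 149.53] 156 [611.19   4.82]
top 165 [245.66 149.7 ] 138 [610.69   4.84]
top 180 [245.65 149.77] 118 [610.5    4.87]
scene 145 [224. 229.] 1078 [617.16  14.2 ]
scene 155 [224. 229.] 1036 [617.16  14.2 ]
scene 165 [223.73 225.77] 160 [609.6   4.1]
scene 180 [223.72 225.89] 118 [609.93   4.45]
```

View pics/c9.png

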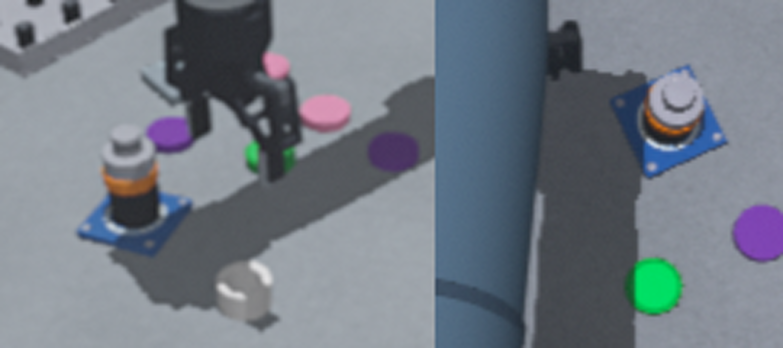

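Blue stack complete and upright, barrel–amber–weight concentric, knob up, scene (184,192). White housing is at (610.5, 4.5); same x-squeeze first.

```bash
python3 -m inch '[0,0.05,0.18,3,0,0,-1.5708, 0,0.05,0.18,6,0,0,-1.5708, 0,0.05,0.18,9,0,0,-1.5708, 0,0.05,0.18,9,0,0,-1.5708, 0,0.05,0.18,9,0,0,-1.5708, 0,0.05,0.18,9,0,0,-1.5708, 0,0.05,0.18,9,0,0,-1.5708, 0,0.05,0.18,9,0,0,-1.5708, 0,0.05,0.18,12,0,0,-1.5708, 0,0.05,0.18,14.6,0,0,-1.5708, 0,0.05,0.18,14.6,0,0,-1.5708]' 20
python3 -m inch '[1,0,0,0,0,0,0, 1,0,0,0,0,0,0, 1,0,0,0,0,0,0, 1,0,0,0,0,0,0, 1,0,0,0,0,0,0, 1,0,0,0,0,0,0, 1,0,0,0,0,0,0, 1,0,0,0,0,0,0, 0,0,0,0,0,0,0, 0,0,0,0,0,0,0, 0,0,0,0,0,0,0, 0,0,0,0,0,0,0]'
python3 -m inch '[0,0,0,0,0,0,1.5708, 0,0,0,0,0,0,1.5708, 0,0,0,0,0,0,1.5708, 0,0,0,0,0,0,1.5708, 0,0,0,0,0,0,1.5708, 0,0,0,0,0,0,1.5708, 0,0,0,0,0,0,1.5708, 0,0,0,0,0,0,1.5708, 0,0,0,0,0,0,1.5708, 0,0,0,0,0,0,1.5708]'
python3 -m inch '[1,0,0,0,0,0,0, 1,0,0,0,0,0,0, 1,0,0,0,0,0,0, 1,0,0,0,0,0,0, 1,0,0,0,0,0,0, 1,0,0,0,0,0,0, 1,0,0,0,0,0,0, 1,0,0,0,0,0,0, 1,0,0,-3,0,0,0, 1,0,0,-6,0,0,0, 1,0,0,-6,0,0,0, 1,0,0,-6,0,0,0]' 30
```

```text
t: 28.58
ee_pos: [608.1, 3.2, 4.3]
orientation: [[-0.003, -1.0, -0.006], [-1.0, 0.003, 0.0], [-0.0, 0.006, -1.0]]
ft_force: [-0.2, 0.2, 0.4]
opening: 85.6
grip_force: 0.0
t: 30.08
ee_pos: [610.5, 4.7, 6.6]
orientation: [[-0.001, -1.0, -0.0], [-1.0, 0.001, 0.0], [-0.0, 0.0, -1.0]]
ft_force: [0.1, -0.2, -0.1]
opening: 85.4
grip_force: 0.0
t: 31.32
ee_pos: [610.6, 4.6, 6.8]
orientation: [[-1.0, -0.0, -0.0], [-0.0, 1.0, 0.0], [0.0, 0.0, -1.0]]
ft_force: [0.3, -0.2, -0.5]
opening: 85.4
grip_force: 0.0
t: 32.83
ee_pos: [609.9, 4.7, 65.7]
orientation: [[-1.0, 0.001, -0.002], [0.001, 1.0, 0.0], [0.002, 0.0, -1.0]]
ft_force: [0.2, 0.7, -0.6]
opening: 48.8
grip_force: 31.3
```

```bash
python3 -m inch '[1,3,2.8,0,0,0,0, 1,6,5.6,0,0,0,0, 1,9,8.4,0,0,0,0, 1,12,11.2,0,0,0,0, 1,15,14,0,0,0,0, 1,17.8,16.5,0,0,0,0, 1,17.8,16.5,0,0,0,0, 1,17.8,16.5,2,0,0,0, 1,17.8,16.5,4,0,0,0, 1,17.8,16.5,4,0,0,0, 1,17.8,16.5,4,0,0,0]'; python3 - <<'E'
from m import *
cv2.imwrite("pics/scene8.png",vision.read_camera("scene"))
a=cv2.imread("pics/scene8.png")[170:280,250:390]
cv2.imwrite("pics/c10.png",cv2.resize(a,None,fx=4,fy=4,interpolation=cv2.INTER_CUBIC))
print(telemetry.observe()["ee_pos"])
E
```

```text
t: 34.2
ee_pos: [433.1, 169.3, 26.9]
orientation: [[-1.0, 0.001, -0.0], [0.001, 1.0, -0.0], [0.0, -0.0, -1.0]]
ft_force: [-0.2, 0.4, -0.7]
opening: 48.7
grip_force: 31.4
[433.49 169.54  27.25]
```

View pics/c10.png

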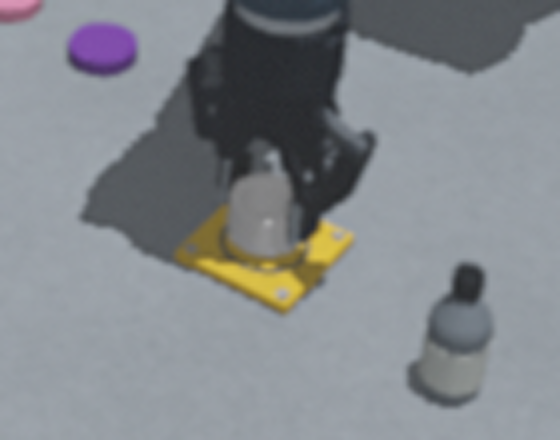

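The housing is over the yellow ring, at about (316,228), with the bottle well clear. I'll lower, release and go to the green disc.

```bash
python3 -m inch '[1,0.05,0,0.5,0,0,0, 1,0.05,0,0.8,0,0,0, 1,0.05,0,0.95,0,0,0, 1,0.05,0,0.95,0,0,0, 0,0.05,0,0.95,0,0,0, 0,0.05,0,0.95,0,0,0, 0,0.05,0,0.95,0,0,0, 0,0.05,0,0.95,0,0,0, 0,0.05,0,-2,0,0,0, 0,0.05,0,-7,0,0,0, 0,0.05,0,-7,0,0,0]'; python3 -m inch '[0,-0.5,-6,0,0,0,0, 0,-1,-12,0,0,0,0, 0,-1.5,-18,0,0,0,0, 0,-1.8,-24,0,0,0,0, 0,-1.8,-30,0,0,0,0, 0,-1.8,-31.5,0,0,0,0, 0,-1.8,-31.5,0,0,0,0, 0,-1.8,-31.5,0,0,0,0]'; python3 - <<'E'
from m import *
for n in("top","scene"): cv2.imwrite(f"pics/{n}9.png",vision.read_camera(n))
a=cv2.imread("pics/scene9.png")[190:270,270:370];b=cv2.imread("pics/top9.png")[175:255,135:235]
cv2.imwrite("pics/c11.png",cv2.resize(np.hstack([a,b]),None,fx=4,fy=4,interpolation=cv2.INTER_CUBIC))
print(telemetry.observe()["ee_pos"])
for n,sd in(("top",(186,212)),("scene",(317,220))):
    im=cv2.imread(f"pics/{n}9.png");c,A=seg(im,sd,masks(im)["white"],18);print(n,c,A,ray(n,c,40))
E
```

```text
t: 35.62
ee_pos: [435.7, 170.5, 100.5]
orientation: [[-1.0, 0.001, 0.008], [0.001, 1.0, 0.002], [-0.008, 0.002, -1.0]]
ft_force: [0.1, -0.0, 0.2]
opening: 85.4
grip_force: 0.0
t: 36.62
ee_pos: [449.5, -143.7, 96.3]
orientation: [[-1.0, -0.001, -0.001], [-0.001, 1.0, 0.001], [0.001, 0.001, -1.0]]
ft_force: [0.4, 0.1, -0.2]
opening: 85.4
grip_force: 0.0
[ 449.8  -143.63   96.56]
top [183.44 212.78] 150 [433.84 169.41]
scene [316.8  221.55] 171 [431.57 169.44]
```

View pics/c11.png

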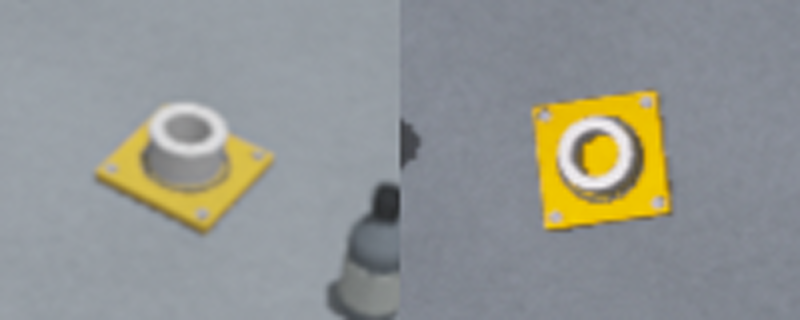

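Housing flat and centred in the yellow ring, (432.7,169.4). Now green: x-squeeze and grip.

```bash
python3 -m inch '[0,-0.1,-0.2,2,0,0,-1.5708, 0,-0.1,-0.2,4,0,0,-1.5708, 0,-0.1,-0.2,5,0,0,-1.5708, 0,-0.1,-0.2,5,0,0,-1.5708, 0,-0.1,-0.2,5,0,0,-1.5708, 0,-0.1,-0.2,5,0,0,-1.5708, 0,-0.1,-0.2,5,0,0,-1.5708, 0,-0.1,-0.2,5,0,0,-1.5708, 0,-0.1,-0.2,7,0,0,-1.5708, 0,-0.1,-0.2,9.45,0,0,-1.5708, 0,-0.1,-0.2,9.45,0,0,-1.5708, 0,-0.1,-0.2,9.45,0,0,-1.5708]' 20
python3 -m inch '[1,0,0,0,0,0,0, 1,0,0,0,0,0,0, 1,0,0,0,0,0,0, 1,0,0,0,0,0,0, 1,0,0,0,0,0,0, 1,0,0,0,0,0,0, 1,0,0,0,0,0,0, 1,0,0,0,0,0,0, 0,0,0,0,0,0,0, 0,0,0,0,0,0,0, 0,0,0,0,0,0,0, 0,0,0,0,0,0,0]'
python3 -m inch '[0,0,0,0,0,0,1.5708, 0,0,0,0,0,0,1.5708, 0,0,0,0,0,0,1.5708, 0,0,0,0,0,0,1.5708, 0,0,0,0,0,0,1.5708, 0,0,0,0,0,0,1.5708, 0,0,0,0,0,0,1.5708, 0,0,0,0,0,0,1.5708, 0,0,0,0,0,0,1.5708, 0,0,0,0,0,0,1.5708]'
```

```text
t: 38.22
ee_pos: [451.5, -146.7, 2.9]
orientation: [[0.001, -1.0, 0.0], [-1.0, -0.001, 0.0], [-0.0, -0.0, -1.0]]
ft_force: [0.3, -0.2, -0.5]
opening: 85.6
grip_force: 0.0
t: 39.72
ee_pos: [451.0, -147.3, 2.3]
orientation: [[-0.001, -1.0, -0.0], [-1.0, 0.001, 0.0], [-0.0, 0.0, -1.0]]
ft_force: [-0.6, -0.5, -0.0]
opening: 85.1
grip_force: 0.0
t: 40.98
ee_pos: [451.0, -147.3, 2.3]
orientation: [[-1.0, -0.0, -0.0], [-0.0, 1.0, 0.0], [0.0, 0.0, -1.0]]
ft_force: [0.2, -0.2, 0.0]
opening: 85.4
grip_force: 0.0
```

```bash
python3 -m inch '[1,0,0,0,0,0,0, 1,0,0,0,0,0,0, 1,0,0,0,0,0,0, 1,0,0,0,0,0,0, 1,0,0,0,0,0,0, 1,0,0,0,0,0,0, 1,0,0,0,0,0,0, 1,0,0,0,0,0,0, 1,0,0,-3,0,0,0, 1,0,0,-7,0,0,0, 1,0,0,-8,0,0,0, 1,0,0,-8,0,0,0]' 30
```

```text
t: 42.48
ee_pos: [451.6, -147.6, 82.6]
orientation: [[-1.0, 0.0, 0.001], [0.0, 1.0, -0.001], [-0.001, -0.001, -1.0]]
ft_force: [0.4, 0.3, -0.1]
opening: 52.2
grip_force: 31.7
```

```bash
python3 -m inch '[1,0.5,6,0,0,0,0, 1,1,12,0,0,0,0, 1,1.5,18,0,0,0,0, 1,1.8,24,0,0,0,0, 1,1.8,30,0,0,0,0, 1,1.8,31.7,0,0,0,0, 1,1.8,31.7,0,0,0,0, 1,1.8,31.7,1.5,0,0,0, 1,1.8,31.7,3.1,0,0,0, 1,1.8,31.7,3.1,0,0,0, 1,1.8,31.7,3.1,0,0,0]'; python3 - <<'E'
from m import *
cv2.imwrite("pics/scene10.png",vision.read_camera("scene"))
a=cv2.imread("pics/scene10.png")[160:270,250:390]
cv2.imwrite("pics/c12.png",cv2.resize(a,None,fx=4,fy=4,interpolation=cv2.INTER_CUBIC))
print(telemetry.observe()["ee_pos"])
E
```

```text
t: 43.85
ee_pos: [433.4, 168.6, 51.4]
orientation: [[-1.0, 0.002, -0.0], [0.002, 1.0, -0.0], [0.0, -0.0, -1.0]]
ft_force: [-0.5, -0.3, -0.5]
opening: 52.5
grip_force: 31.8
[433.69 168.95  51.73]
```

View pics/c12.png

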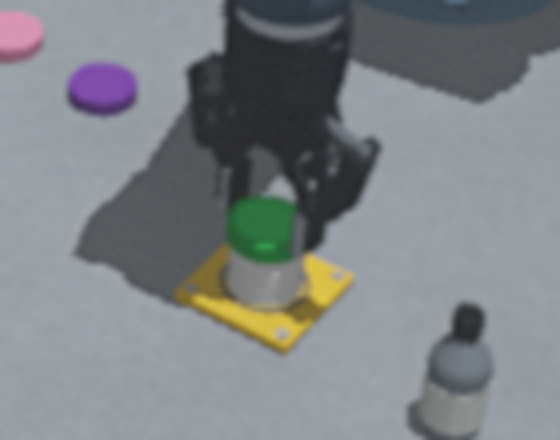

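The green disc hangs level over the housing, at about (316,215). I'll lower it, release, and retreat toward the clear centre.

```bash
python3 -m inch '[1,0.05,0,0.4,0,0,0, 1,0.05,0,0.7,0,0,0, 1,0.05,0,0.9,0,0,0, 1,0.05,0,0.9,0,0,0, 1,0.05,0,0.9,0,0,0]'; python3 -m inch '[0,0,0,0,0,0,0, 0,0,0,0,0,0,0, 0,0,0,0,0,0,0, 0,0,0,0,0,0,0, 0,0,0,-3,0,0,0, 0,0,0,-9,0,0,0, 0,0,-6,-11,0,0,0, 0,0,-12,-11,0,0,0, 0,0,-18,-11,0,0,0, 0,0,-18,-11,0,0,0, 0,0,-18,-11,0,0,0]'; python3 - <<'E'
from m import *
for n in("top","scene"): cv2.imwrite(f"pics/{n}11.png",vision.read_camera(n))
cv2.imwrite("pics/c13.png",np.hstack([cv2.resize(cv2.imread("pics/scene11.png")[130:330,130:390],(520,400)),cv2.resize(cv2.imread("pics/top11.png")[130:270,100:200],(280,392)).repeat(1,0) if 0 else cv2.resize(cv2.imread("pics/top11.png")[130:270,100:198],(280,400))]))
for n,sd in(("top",(184,210)),("scene",(317,217))):
    im=cv2.imread(f"pics/{n}11.png");c,A=seg(im,sd,masks(im)["green"],18);print(n,c,A,fit(n,c,[(40,27),(54,27)],(433,169)))
E
```

```text
t: 44.52
ee_pos: [432.7, 169.7, 42.7]
orientation: [[-1.0, 0.0, 0.0], [0.0, 1.0, -0.0], [-0.0, -0.0, -1.0]]
ft_force: [-2.0, -0.7, 5.1]
opening: 52.3
grip_force: 32.4
t: 45.9
ee_pos: [432.5, -10.1, 152.2]
orientation: [[-1.0, 0.001, -0.0], [0.001, 1.0, 0.001], [0.0, 0.001, -1.0]]
ft_force: [-0.5, 0.9, 0.4]
opening: 85.4
grip_force: 0.0
top [183.19 212.45] 311 [433.73 168.97]
scene [316.98 219.29] 244 [430.62 168.49]
```

View pics/c13.png

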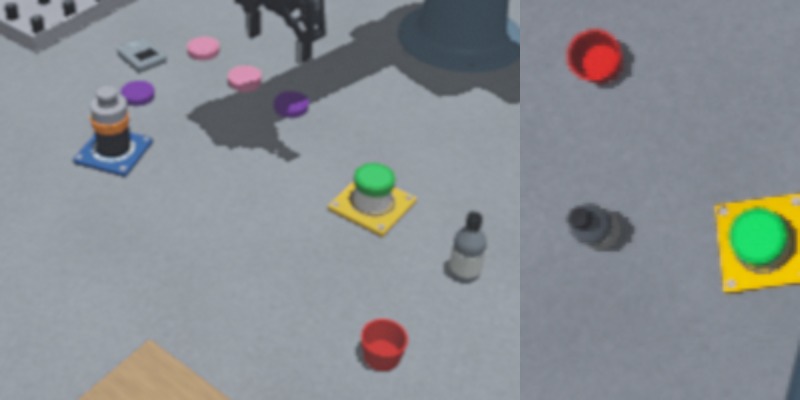

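Both stacks stand upright and centred (blue at scene (186,190), yellow at (317,219)). The bystanders and look-alikes are untouched and the arm is clear, so I'm handing in.

```bash
python3 -c "from station import ctrl;print(ctrl.finish_job())"
```

```text
the job is handed in; nothing more can be done
None
```

Both optics were built in the order asked and handed in at about 46 s: barrel, amber filter and clamp weight on the blue carrier, then housing and green filter on the yellow one; the last pictures show each piece flat and centred to about 1–2 mm (the weight judged by eye), with the bottle, meter, cup and look-alikes left alone.

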